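# Turn the sensing card over, load it in the test bay and shut the door

## Task

The long card with the black finned block leans on its desk holder with its contact face hidden underneath; turn it over and stand it, same end down, fully home in the sloping cradle inside the white test bay, contact face upwards (towards the bay's brass probes) and square in the cradle. Set it down rather than dropping it, let go, and only then push the bay's door shut until it snaps onto its catch and stays shut. Leave the shorter plain card, the meter and the jar where they are.

Things in the scene. Friction and masses are not known exactly. Their poses are not given: they have to be found in the camera images.
- card: Grey plate 140 x 60 x 14 mm (x, y, z). Origin: centre of its plain face; z points out of the contact face (at z = 14), which has a black finned block (36 x 36, 10 tall, centred at x = 37) and two brass strips near the foot. x runs from foot (-70) to top (+70). Grip it across the 60 mm width near the top. It starts in rest_card, foot down, contact face against the holder; about 0.25 kg.
- card_foot (a point): Centre of the card's foot end face: (-70, 0, 7) mm in the card's frame.
- rest_card: Holder: black base 100 x 84 x 10 mm; on it an aluminium L-shaped cradle in which the card leans 30 deg from vertical, top towards the holder's -x. Cradle corner at (10, 0, 22) mm; up the slope is (-0.5, 0, 0.866). Back plate 40 wide, reaching 75 mm up the slope; ledge 28 deep; side cheeks 70 mm apart inside, 18 tall. Origin: centre of the underside, z up.
- rest_spare: An equal holder, with the spare card in it; the two holders may swap places.
- bay: White test bay, open above: 220 (x) x 240 (y) x 113 mm, walls 8, back wall (+x) 78 high with brass probes inside, hinged door on the front (-x). Inside, a cradle like the holders': corner at (20, 0, 22) mm, up the slope (-0.5, 0, 0.866), card top towards the door. Loaded right, the card's x is up the slope, its z along (0.866, 0, 0.5), its y along the bay's -y. Fixed; origin: underside centre.
- bay_seat (a point): In the bay's cradle, where card_foot lies when the card is fully home: 7 mm from the cradle's corner along (0.866, 0, 0.5) of the bay. This point's axes are the bay's.
- door (a joint): Door angle in rad: 0 shut against its stop, growing as it opens outwards (1.6 at most). Sprung lightly open (to about 0.8) unless caught. A sprung roller catch must be overcome over the last 20 mm of travel at the free edge (about 6 N there); past it the door snaps to 0.
- door_hinge (a point): Lower end of the door's vertical hinge axis, at (-117, 115, 10) mm in the bay's frame. The panel is 10 mm thick (5 each side of the axis), 115 high and reaches 228 mm from the axis: along the bay's -y when shut; opening swings it to the bay's -x.
- door_edge (a point): Middle of the door's free edge, on its outer face: 228 mm from the hinge axis, 57 mm above the door's lower edge.
- spare: Bystander: shorter plain grey card 100 x 60 x 14 mm without block, leaning in rest_spare. Origin: centre of one face. Leave alone.
- meter: Bystander: black hand meter 150 x 78 x 42 mm with a green display and round dial, lying on the bench. Origin: centre of the underside, x along its length. Leave alone.
- jar: Bystander: jar 64 mm in diameter, 85 tall, standing on the bench. Origin: centre of the underside. Leave alone.
Mind the look-alikes: they are no part of the job. Leave any brown or turquoise look-alike of the card alone.

How it is judged:
On the way, in this order (a step that is already met when the one before it is completed fails the run):
1. the card stands home in the bay's cradle, contact face upwards, released, with the door still open (distance between card_foot and bay_seat below 0.012 m and angle between card's own z axis and vertical between 0.9 and 1.2 rad and angle between the y axis of card and the y axis of bay, either way round below 0.15 rad and angle between card's own x axis and vertical below 0.7 rad and contact force between card and the fingers below 0.2 N and linear speed of card below 0.03 m/s and value of joint door above 0.1 rad), for 0.2 s.
2. the door is shut on its catch (value of joint door below 0.02 rad), for 0.2 s.
At the end, for the whole second after the job is handed in: The card's foot is within 12 mm of its seat in the bay's cradle, its contact face upwards at the cradle's slope (face normal 0.9 to 1.2 rad from vertical, finned end up), square to the bay within 0.15 rad, released and at rest; the door is on its catch, within 0.02 rad of its stop (distance between card_foot and bay_seat below 0.012 m and angle between card's own z axis and vertical between 0.9 and 1.2 rad and angle between the y axis of card and the y axis of bay, either way round below 0.15 rad and angle between card's own x axis and vertical below 0.7 rad and contact force between card and the fingers below 0.2 N and linear speed of card below 0.03 m/s and value of joint door below 0.02 rad); the robot touches nothing.
It fails at once if the card is dropped (faster than 0.5 m/s with no finger on it) (contact force between card and the fingers below 0.05 N and linear speed of card above 0.5 m/s).
It fails at once if the spare is moved more than 30 mm (distance of spare from where it was at the start of the episode above 0.03 m).
It fails at once if the meter is moved more than 30 mm (distance of meter from where it was at the start of the episode above 0.03 m).
It fails at once if the jar is moved more than 30 mm (distance of jar from where it was at the start of the episode above 0.03 m).
It also fails if it takes over 64 s, if anything falls off the work surface, if the arm or the gripper's body presses on something with over 40 N, if the wrist force passes 120 N, or if a joint passes its speed limit or range.

## Robot

A 6-joint arm with a two-finger parallel gripper is mounted at the origin on the work surface. World frame = base frame: x ahead of the robot, y to its left, z up, the work surface at z = 0. Lengths are in m, angles in rad, forces in N, time in s.
With the tool pointing down it reaches from about 0.35 to 0.775 m from the base axis. Payload 5.5 kg.
Tool frame: the origin (TCP) lies between the finger pads; the fingertips stand 19 mm ahead of it and the grasp point (between the pads) is the TCP; z points along the fingers, y is the line along which they close (so a half turn about z gives the same grasp; the last joint's range is limited). The gripper opens to 85 mm and grips with 20 to 120 N. Pads are 22 mm wide; open, the fingers measure 114 mm over their backs; the gripper's body (76 mm by 85 mm) begins 54 mm behind the grasp point. The pads swing forward as they close: fully open they stand 13 mm farther back than shut.
Start: joints at [-1.336, 0.313, 0.046, 1.304, 0, 1.431], TCP at [0.21, -0.535, 0.25] pointing down, gripper open.
Joint ranges: [-2.76, 2.76], [-0.86, 1.69], [-1.03, 1.26], [-2.2, 2.34], [-1.47, 1.5], [-3.14, 3.14]. Speed limits (rad/s): [2.57, 2.57, 3.14, 3.14, 3.14, 3.14].

## Interface

Orientations are given as a unit quaternion [w, x, y, z].
In Python, from workcell import env gives the robot as it stands.
- The arm moves only by the shell command python3 -m pendant 'ROWS' [FORCE]. ROWS is JSON, a list of rows, each an object with "travel": the shift along the tool's x, y, z scaled (see below), a list of three; "rot": the turn, a rotation vector about the tool's x, y, z scaled (see below), a list of three; "fingers": the opening, from -1 (shut) to 1 (fully open). In form: [{"travel": [dx, dy, dz], "rot": [wx, wy, wz], "fingers": fingers}, ...]. A call has 1 to 10 rows; each row is the pose to reach, as a shift and turn from the pose commanded when the call began, along the tool's axes at that moment; what a row does not reach only later rows make up. The controller multiplies each number of a shift by 0.12 m and each number of a turn by 60 degrees. A row lasts 1/10 s, in which the tool goes at most 50 mm and 8.59 degrees, less where a joint would pass 70% of its speed; a pose out of reach is approached as far as the arm can. A call with a number of a shift or a turn outside -1 to 1 is refused whole. A call with a gripper value outside its range is refused whole. The fingers move at their own pace and stop on an object; FORCE is the grip in N (left out, the last holds). Time passes only in rows, so rows that repeat a pose let the fingers close. It gives the time, the measured TCP pose, the force, the opening and the grip force at its end, in the units of the state.
- env.get_state(): the state, without advancing time (a new reading comes with each control period).
- env.read_camera(name): name is "scene" or "top"; returns (picture, depth): 384x512x3 uint8, blue, green, red; 384x512 float32, m along the optical axis (not along the pixel's ray), 0 where there is no reading.
- env.camera_model(name): a dict with "fovy" (degrees; the focal length in pixels is half the picture's height over the tangent of half this angle, whatever the lens; pixels are square), "cx", "cy" (the principal point, pixels), "rvec" (rotation vector, rad) and "tvec" (3), from world to camera coordinates, as OpenCV has them. Camera axes: x right, y down, z forward; pixel columns grow to the right and rows downward; lengths in m; the calibration is good to about 2 mm. A picture is of the moment at which its call begins. camera_model takes no time and is no camera call.
- env.hand_in(): hands the job in; it is judged then, once.
Trained networks look in the newest picture that a camera, given by its name, has taken for a name from the list of things; names that differ only in an ending like _2 or _b are one class to them, and where a whole thing is asked for, a point or a joint stands for the part that bears it (a point fixed in the world has none). Each returns a list of dicts, best first, with "conf" (0 to 1); they miss things now and then, are a little off and sometimes report something else, mostly with a low value. They report only what shows in the picture. A call takes as long as a camera call. They do not tell look-alikes from the thing itself.
- env.outline_of(camera, target): "mask" (384x512 bool, what is visible of it) and "xy" ([column, row] in pixels, amid what is visible of it).
The state is a dict: "clock": time; "joint_pos": joint angles; "qvel": joint speeds; "tau": joint torques, N m; "tcp_pos": TCP position; "orientation": TCP orientation; "wrist_force": force on the tool from outside, world axes, zero at the start; "ft_torque": the same for the moment, N m; "finger_gap": finger opening in m; "grip_force": force on a finger pad.
Only numpy, scipy, OpenCV 4.12 (cv2) and the standard library are available. Lean on these libraries where they do the work, as an engineer would, in place of code of your own. Each camera call takes 0.05 s, during which the arm holds its last target. There are 200 camera calls.

## Working session

There is one attempt and no reset: what is moved stays moved. The work goes in short steps, Python scripts to look and compute and a shell command to move; the robot and the scene stay as the last step left them, time stands still between calls to the robot, and variables do not carry over. Pictures are saved under pics/ and viewed, at most 10 in all, crops included, and the job is handed in when it is done.

```bash
mkdir -p pics; ls
cat > h.py <<'E'
import numpy as np, cv2
from scipy.spatial.transform import Rotation as R
from workcell import env
def cam(n):
    m=env.camera_model(n); f=192/np.tan(np.radians(m["fovy"])/2)
    return f,m["cx"],m["cy"],R.from_rotvec(m["rvec"]).as_matrix(),np.array(m["tvec"])
def cloud(n,depth):
    f,cx,cy,Rm,t=cam(n); v,u=np.indices(depth.shape)
    P=np.stack([(u-cx)/f*depth,(v-cy)/f*depth,depth],-1)
    return (P-t)@Rm
def proj(n,p):
    f,cx,cy,Rm,t=cam(n); q=np.atleast_2d(p)@Rm.T+t
    return np.c_[q[:,0]/q[:,2]*f+cx,q[:,1]/q[:,2]*f+cy]
def tool():
    s=env.get_state(); q=s["orientation"]; return np.array(s["tcp_pos"]),R.from_quat([q[1],q[2],q[3],q[0]])
E
python3 - <<'E'
from h import *
for n in("scene","top"):
    im,d=env.read_camera(n); cv2.imwrite(f"pics/{n}0.png",im); np.save(f"{n}0.npy",d)
    print(n,env.camera_model(n),(d==0).mean())
    for t in("card","rest_card","bay","door","spare","meter","jar"):
        print(t,[(round(o["conf"],2),np.round(o["xy"]),o["mask"].sum()) for o in env.outline_of(n,t)])
print(env.get_state())
a=cv2.imread("pics/scene0.png");b=cv2.imread("pics/top0.png")
E
```

```text
pics
scene {'fovy': 47.71082032918871, 'cx': 247.24535774867547, 'cy': 192.86788209325417, 'rvec': array([ 1.71367591,  1.77806316, -0.7896904 ]), 'tvec': array([-0.03756695, -0.28582037,  1.75749188])} 0.0037943522135416665
card [(0.85, array([294., 169.]), np.int64(470)), (0.84, array([342., 272.]), np.int64(1001)), (0.63, array([347., 212.]), np.int64(498)), (0.59, array([364., 161.]), np.int64(482)), (0.58, array([375., 199.]), np.int64(713))]
rest_card [(0.57, array([349., 232.]), np.int64(677))]
bay [(0.58, array([144., 211.]), np.int64(8198))]
door [(0.86, array([205., 217.]), np.int64(2064))]
spare [(0.74, array([290., 188.]), np.int64(437))]
meter [(0.62, array([264., 270.]), np.int64(1564))]
jar [(0.82, array([198., 278.]), np.int64(751)), (0.47, array([203., 214.]), np.int64(2139))]
top {'fovy': 54.665237984646794, 'cx': 257.9312359293139, 'cy': 194.11010825168253, 'rvec': array([ 2.22786286, -2.18660297,  0.08206079]), 'tvec': array([0.03779116, 0.5190281 , 1.27227385])} 0.004185994466145833
card [(0.75, array([133., 219.]), np.int64(733)), (0.7, array([162., 171.]), np.i
[... 388 characters left out ...]
': array([-1.33561229e+00,  3.13204076e-01,  4.61414073e-02,  1.30357290e+00,
       -1.61014922e-05,  1.43123366e+00]), 'qvel': array([ 7.31071165e-05,  5.68194501e-04, -1.20900470e-03,  8.28976202e-04,
       -5.68723159e-04, -6.85978825e-04]), 'tau': array([-2.15977852e-03, -4.80391252e+01,  2.98793721e+01, -1.54095424e-04,
       -2.44870125e-04,  2.89464687e-06]), 'tcp_pos': array([ 0.21049422, -0.53516051,  0.25033783]), 'orientation': array([ 8.06735553e-05,  9.82496910e-01,  1.86278866e-01, -4.19995712e-06]), 'wrist_force': array([ 0.42195507,  0.12523884, -0.08406076]), 'ft_torque': array([-0.0210165 , -0.00356637, -0.04414524]), 'grip_force': 0.0, 'finger_gap': 0.08555629667112657}
```

View pics/scene0.png

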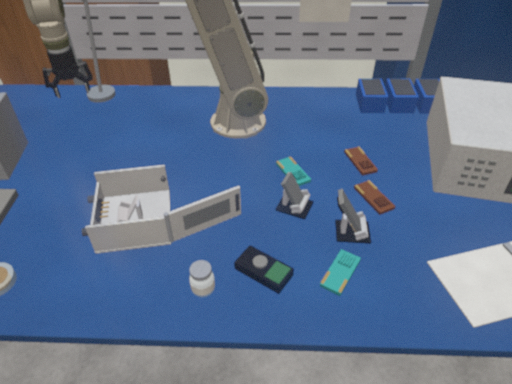

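View pics/top0.png

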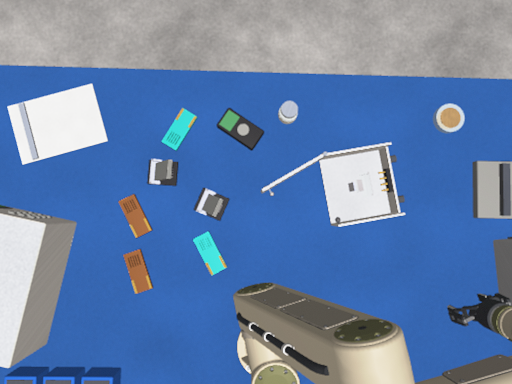

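The candidates for the card are the grey cards in holder A, scene (350,212) / top (162,171), and holder B, scene (293,188) / top (211,203). The brown and turquoise ones lying flat are look-alikes. A looks longer, so I'll confirm it in a crop and measure both.

Run:
```python
from h import *
a=cv2.imread("pics/scene0.png");b=cv2.imread("pics/top0.png")
A=cv2.resize(a[160:250,265:385],(480,360),interpolation=3); B=cv2.resize(b[145:235,135:240],(420,360),interpolation=3)
cv2.imwrite("pics/crop1.png",cv2.resize(np.hstack([A,B]),(800,320)))
for n,boxes in (("scene",[(325,185,375,245),(272,165,318,220)]),("top",[(140,150,188,192),(188,180,232,225)])):
    P=cloud(n,np.load(n+"0.npy"))
    for x0,y0,x1,y1 in boxes:
        q=P[y0:y1,x0:x1].reshape(-1,3); q=q[(q[:,2]>.03)&(q[:,2]<.25)]
        print(n,len(q),"max z",np.percentile(q[:,2],[50,90,98,100]).round(3),"mean",q.mean(0).round(3))
        # sequential ransac planes
        rng=np.random.default_rng(0); best=None
        for it in range(3000):
            s=q[rng.choice(len(q),3,False)]; nn=np.cross(s[1]-s[0],s[2]-s[0]); l=np.linalg.norm(nn)
            if l<1e-6: continue
            nn/=l; k=abs((q-s[0])@nn)<.003
            if best is None or k.sum()>best.sum(): best=k
        w=q[best]; c=w.mean(0); nn=np.linalg.svd(w-c)[2]; 
        v=nn[2]*np.sign(nn[2][2]); h=np.array([-v[1],v[0],0]);h/=np.linalg.norm(h); up=np.cross(v,h); up*=np.sign(up[2])
        print("  n",v.round(3),"tilt",np.degrees(np.arccos(v[2])).round(1),"yaw",np.degrees(np.arctan2(v[1],v[0])).round(1),best.sum(),"c",c.round(3),
          "h ext",np.percentile((w-c)@h,[1,99]).round(3),"up ext",np.percentile((w-c)@up,[1,99]).round(3))
```

```text
scene 722 max z [0.074 0.145 0.151 0.153] mean [0.593 0.366 0.083]
  n [0.074 0.855 0.513] tilt 59.2 yaw 85.1 326 c [0.588 0.367 0.092] h ext [-0.035  0.044] up ext [-0.071  0.07 ]
scene 633 max z [0.061 0.111 0.116 0.12 ] mean [0.484 0.206 0.067]
  n [0.326 0.795 0.512] tilt 59.2 yaw 67.7 356 c [0.479 0.206 0.075] h ext [-0.039  0.038] up ext [-0.052  0.049]
top 452 max z [0.086 0.147 0.151 0.153] mean [0.585 0.368 0.089]
  n [0.032 0.857 0.515] tilt 59.0 yaw 87.9 282 c [0.585 0.366 0.094] h ext [-0.036  0.033] up ext [-0.075  0.068]
top 415 max z [0.065 0.112 0.116 0.121] mean [0.48  0.208 0.07 ]
  n [0.332 0.788 0.518] tilt 58.8 yaw 67.1 261 c [0.479 0.205 0.076] h ext [-0.033  0.036] up ext [-0.053  0.049]
```

View pics/crop1.png

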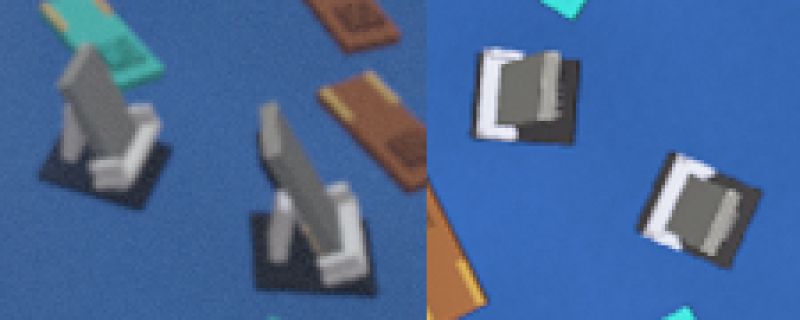

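The crop settles it. A, at crop (300,190) on the right of the left half, is the long card: its top stands 0.152 m high and the black block shows on its underside. B is the spare, with its top at 0.12 m. Next I'll measure A precisely, then the bay.

Run:
```python
from h import *
D={n:np.load(n+"0.npy") for n in("scene","top")}
# card A: plane per camera using high points
for n,(x0,y0,x1,y1) in (("scene",(325,185,375,245)),("top",(140,150,188,192))):
    q=cloud(n,D[n])[y0:y1,x0:x1].reshape(-1,3); q=q[(q[:,2]>.065)&(q[:,2]<.2)]
    c=np.median(q,0); 
    for it in range(8):
        if it: q2=q[abs((q-c)@v)<.004]
        else: v=np.array([.05,.856,.514]); q2=q[abs((q-c)@v)<.01]
        c=q2.mean(0); v=np.linalg.svd(q2-c)[2][2]; v*=np.sign(v[2])
    h=np.array([v[1],-v[0],0]);h/=np.linalg.norm(h); up=np.cross(h,v); up*=np.sign(up[2])
    uv=np.c_[(q2-c)@h,(q2-c)@up].astype(np.float32)
    print(n,len(q2),"v",v.round(3),"yaw",np.degrees(np.arctan2(v[1],v[0])).round(1),"c",c.round(4),cv2.minAreaRect(uv))
    # rows: per up-slice mid and width
    for a in np.arange(-.04,.08,.015):
        k=abs(uv[:,1]-a)<.008
        if k.sum()>8: print("   up",a.round(3),"h",uv[k,0].min().round(3),uv[k,0].max().round(3),"mid world",(c+h*(uv[k,0].min()+uv[k,0].max())/2+up*a).round(3))
# bay
for n in D:
    o=env.outline_of(n,"bay"); m=o[0]["mask"] if o else None
    P=cloud(n,D[n]); 
    q=P.reshape(-1,3); k=(abs(q[:,0]-.53)<.3)&(q[:,1]>-.42)&(q[:,1]<.12)
    q=q[k]; 
    print(n,"bbox of z>.1",)
    t=q[(q[:,2]>.106)&(q[:,2]<.116)]; print(len(t), t.min(0).round(3),t.max(0).round(3))
    np.save(f"bay_{n}.npy",q)
q=np.load("bay_top.npy"); 
for lo,hi in ((.07,.083),(.106,.118),(.119,.13)):
    t=q[(q[:,2]>lo)&(q[:,2]<hi)]
    img=np.zeros((60,60),int)
    H,xe,ye=np.histogram2d(t[:,0],t[:,1],bins=[np.arange(.3,.75,.02),np.arange(-.42,.14,.02)])
    print(lo,len(t)); print("\n".join("%.2f "%xe[i]+"".join(" .:*#"[min(4,int(v))] for v in H[i]) for i in range(len(H))))
```

```text
scene 234 v [0.077 0.855 0.513] yaw 84.9 c [0.589  0.3532 0.1144] ((-0.004892429336905479, -0.004831898957490921), (0.10218586027622223, 0.061260078102350235), 89.47303771972656)
   up -0.04 h -0.034 0.025 mid world [0.587 0.374 0.08 ]
   up -0.025 h -0.036 0.025 mid world [0.585 0.366 0.093]
   up -0.01 h -0.032 0.025 mid world [0.586 0.359 0.106]
   up 0.005 h -0.035 0.026 mid world [0.584 0.351 0.119]
   up 0.02 h -0.035 0.025 mid world [0.583 0.343 0.132]
   up 0.035 h -0.034 0.026 mid world [0.583 0.336 0.144]
   up 0.05 h -0.033 0.025 mid world [0.583 0.328 0.157]
top 199 v [0.04  0.857 0.514] yaw 87.3 c [0.5839 0.3531 0.1153] ((0.0005291793495416641, -0.0068619102239608765), (0.05879822373390198, 0.10168136656284332), 1.0150811672210693)
   up -0.04 h -0.027 0.029 mid world [0.586 0.374 0.081]
   up -0.025 h -0.028 0.028 mid world [0.584 0.366 0.094]
   up -0.01 h -0.028 0.03 mid world [0.585 0.358 0.107]
   up 0.005 h -0.029 0.028 mid world [0.583 0.351 0.12 ]
   up 0.02 h -0.029 0.029 mid world [0.583 0.343 0.132]
   up 0.035 h -0.027 0.029 mid world [0.584 0.335 0.145]
scen
[... 1672 characters left out ...]
               
0.32                             
0.34                             
0.36                             
0.38                             
0.40                             
0.42                             
0.44                             
0.46                             
0.48                             
0.50                             
0.52                      ##.    
0.54                    :##      
0.56                   ###       
0.58                 ###         
0.60               .##.          
0.62              ###            
0.64            .##              
0.66                             
0.68                             
0.70                             
0.72
```

```bash
cat > bayfit.py <<'E'
from h import *
from scipy.optimize import least_squares
Q=[np.load(f"bay_{n}.npy") for n in("scene","top")]
def frame(p): return np.array([p[0],p[1],0.]),R.from_euler("z",p[2]).as_matrix()
def local(q,p): o,M=frame(p); return (q-o)@M
def fit(q,p0):
    p=np.array(p0)
    for tol in (.03,.015,.008,.008):
        L=local(q,p); z=L[:,2]
        side=(z>.108)&(z<.118)&(abs(L[:,0])<.10)&(abs(abs(L[:,1])-.116)<tol)
        back=(z>.070)&(z<.083)&(abs(L[:,1])<.10)&(abs(L[:,0]-.106)<tol)
        def res(p):
            L=local(q,p); return np.r_[(np.abs(L[side,1])-.116),(L[back,0]-.106)]
        p=least_squares(res,p,loss="soft_l1",f_scale=.003).x
    return p,side.sum(),back.sum(),np.sqrt((res(p)**2).mean())
p0=[.55,-.32,np.radians(-90+13-26)]
E
python3 - <<'E'
from bayfit import *
P=[]
for sgn in (-103,-77):
  for i,q in enumerate(Q+[np.vstack(Q)]):
    p,a,b,r=fit(q,[.55,-.31,np.radians(sgn)]); print(sgn,i,p[:2].round(4),np.degrees(p[2]).round(2),a,b,r.round(4))
E
```

```text
-103 0 [ 0.5526 -0.2896] -78.87 419 169 0.0032
-103 1 [ 0.552  -0.2901] -78.92 307 194 0.0027
-103 2 [ 0.5523 -0.2899] -78.9 724 363 0.0029
-77 0 [ 0.5525 -0.2896] -78.89 419 170 0.0032
-77 1 [ 0.552  -0.2901] -78.92 307 194 0.0027
-77 2 [ 0.5523 -0.2899] -78.9 724 363 0.0029
```

```bash
cat >> h.py <<'E'
def target(p,y,z):
    z=np.array(z)/np.linalg.norm(z); y=np.array(y)-np.dot(y,z)*z; y/=np.linalg.norm(y)
    return np.array(p),R.from_matrix(np.c_[np.cross(y,z),y,z])
def need(p,Rt):
    c,Rc=tool(); t=Rc.inv().apply(p-c)/.12; w=(Rc.inv()*Rt).as_rotvec()/np.radians(60)
    k=max(1,abs(t).max(),abs(w).max()); print("full t",t.round(3),"w",w.round(3),"| call t",(t/k).round(3),"w",(w/k).round(3),"steps",round(k,2),"rows",max(np.linalg.norm(t)*.12/.05,np.linalg.norm(w)*60/8.59)/k)
yaw=np.radians(86.5); v=np.array([np.cos(yaw)*.866,np.sin(yaw)*.866,.5]); up=np.array([-np.cos(yaw)*.5,-np.sin(yaw)*.5,.866]); hh=np.array([np.sin(yaw),-np.cos(yaw),0])
GP=np.array([.584,.338,.126])
B=R.from_euler("z",-78.9,degrees=True).as_matrix(); BO=np.array([.5523,-.2899,0])
E
python3 - <<'E'
from bayfit import *
p=[.5523,-.2899,np.radians(-78.9)]
q=np.vstack(Q); L=local(q,p)
# cradle check: inside points on back plate plane
s=(L[:,0]-.02)*.866+(L[:,2]-.022)*.5; u=-(L[:,0]-.02)*.5+(L[:,2]-.022)*.866
k=(abs(L[:,0])<.09)&(abs(L[:,1])<.06)&(L[:,2]>.03)
kk=k&(u>.03)&(u<.085)&(abs(s)<.015); print("plate",kk.sum(),"s",np.median(s[kk]).round(4),"y",L[kk,1].min().round(3),L[kk,1].max().round(3),"umax",u[kk].max().round(3))
for n,qq in zip("st",Q):
    l=local(qq,p); d=(l[:,2]>.04)&(l[:,2]<.12)&(l[:,0]<-.13)&(l[:,0]>-.35)&(l[:,1]<.13); t=l[d]
    c=t[:,:2].mean(0); dr=np.linalg.svd(t[:,:2]-c)[2][0]; dr*=np.sign(-dr[0]); print("door",d.sum(),"angle from -y",np.degrees(np.arctan2(-dr[0],-dr[1])).round(1))
need(*target(GP+up*.13,hh,-up))
E
```

```text
plate 195 s -0.0 y -0.023 0.021 umax 0.078
door 1305 angle from -y 69.9
door 86 angle from -y 67.8
full t [ 5.331 -5.14   0.097] w [ 0.284  0.445 -1.058] | call t [ 1.    -0.964  0.018] w [ 0.053  0.083 -0.198] steps 5.33 rows 3.3341311664757085
```

```bash
python3 -m pendant '[{"travel":[1,-0.96,0],"rot":[0.05,0.08,-0.2],"fingers":1},{"travel":[1,-0.96,0],"rot":[0.05,0.08,-0.2],"fingers":1},{"travel":[1,-0.96,0],"rot":[0.05,0.08,-0.2],"fingers":1},{"travel":[1,-0.96,0],"rot":[0.05,0.08,-0.2],"fingers":1}]'; python3 -c "
from h import *
need(*target(GP+up*.13,hh,-up))"
```

```text
clock: 1.3
tcp_pos: [0.2807, -0.3802, 0.2504]
orientation: [-0.034, 0.956, 0.289, 0.036]
wrist_force: [0.5, -0.1, -0.3]
finger_gap: 0.0855
grip_force: 0.0
full t [ 5.056 -3.136  0.695] w [ 0.229  0.365 -0.856] | call t [ 1.    -0.62   0.138] w [ 0.045  0.072 -0.169] steps 5.06 rows 2.8434369891376554
```

```bash
python3 -m pendant '[{"travel":[1,-0.62,0.1],"rot":[0.05,0.07,-0.17],"fingers":1},{"travel":[1,-0.62,0.1],"rot":[0.05,0.07,-0.17],"fingers":1},{"travel":[1,-0.62,0.1],"rot":[0.05,0.07,-0.17],"fingers":1},{"travel":[1,-0.62,0.1],"rot":[0.05,0.07,-0.17],"fingers":1}]';python3 -m pendant '[{"travel":[1,-0.4,0.1],"rot":[0.05,0.07,-0.17],"fingers":1},{"travel":[1,-0.4,0.1],"rot":[0.05,0.07,-0.17],"fingers":1},{"travel":[1,-0.4,0.1],"rot":[0.05,0.07,-0.17],"fingers":1},{"travel":[1,-0.4,0.1],"rot":[0.05,0.07,-0.17],"fingers":1}]'; python3 -c "
from h import *
need(*target(GP+up*.13,hh,-up)); print(env.get_state()['joint_pos'])"
```

```text
clock: 1.7
tcp_pos: [0.3402, -0.2516, 0.2527]
orientation: [-0.066, 0.923, 0.373, 0.067]
wrist_force: [-0.3, -1.2, 0.6]
finger_gap: 0.0856
grip_force: 0.0
clock: 2.1
tcp_pos: [0.3937, -0.1359, 0.2651]
orientation: [-0.097, 0.881, 0.452, 0.096]
wrist_force: [-0.1, -0.7, 0.3]
finger_gap: 0.0853
grip_force: 0.0
full t [ 3.486 -0.664  1.218] w [ 0.13   0.222 -0.516] | call t [ 1.    -0.19   0.349] w [ 0.037  0.064 -0.148] steps 3.49 rows 2.5830067962877443
[-0.70145214  0.05030145 -0.26847681  1.35879117  0.2525234   1.47808522]
```

```bash
python3 -m pendant '[{"travel":[1,-0.19,0.3],"rot":[0.04,0.06,-0.15],"fingers":1},{"travel":[1,-0.19,0.3],"rot":[0.04,0.06,-0.15],"fingers":1},{"travel":[1,-0.19,0.3],"rot":[0.04,0.06,-0.15],"fingers":1}]';python3 -m pendant '[{"travel":[1,-0.05,0.34],"rot":[0.04,0.06,-0.15],"fingers":1},{"travel":[1,-0.05,0.34],"rot":[0.04,0.06,-0.15],"fingers":1},{"travel":[1,-0.05,0.34],"rot":[0.04,0.06,-0.15],"fingers":1}]'; python3 -c "
from h import *
need(*target(GP+up*.13,hh,-up)); print(env.get_state()['joint_pos'])"
```

```text
clock: 2.4
tcp_pos: [0.4473, -0.0214, 0.2623]
orientation: [-0.122, 0.838, 0.517, 0.122]
wrist_force: [-0.1, -1.0, 0.6]
finger_gap: 0.0854
grip_force: 0.0
clock: 2.7
tcp_pos: [0.4979, 0.0956, 0.2639]
orientation: [-0.145, 0.788, 0.58, 0.146]
wrist_force: [0.3, 0.1, -0.5]
finger_gap: 0.0854
grip_force: 0.0
full t [1.4   0.246 0.826] w [ 0.048  0.1   -0.22 ] | call t [1.    0.176 0.59 ] w [ 0.034  0.071 -0.157] steps 1.4 rows 2.8183211702500133
[-0.20175313  0.14005273 -0.20195046  1.24936358  0.41503379  1.66646681]
```

```bash
python3 -m pendant '[{"travel":[1,0.18,0.4],"rot":[0.03,0.07,-0.16],"fingers":1},{"travel":[1,0.18,0.4],"rot":[0.03,0.07,-0.16],"fingers":1},{"travel":[1,0.18,0.4],"rot":[0.03,0.07,-0.16],"fingers":1},{"travel":[1,0.18,0.4],"rot":[0.03,0.07,-0.16],"fingers":1}]'; python3 -c "
from h import *
need(*target(GP+up*.13,hh,-up)); print(env.get_state()['joint_pos'])"
```

```text
clock: 3.1
tcp_pos: [0.5561, 0.2137, 0.2665]
orientation: [-0.166, 0.728, 0.641, 0.178]
wrist_force: [-0.6, 0.2, 0.2]
finger_gap: 0.0857
grip_force: 0.0
full t [0.346 0.141 0.446] w [ 0.018  0.031 -0.058] | call t [0.346 0.141 0.446] w [ 0.018  0.031 -0.058] steps 1 rows 1.3968984363695585
[ 0.00317878  0.25409716 -0.07651812  1.18604068  0.48850979  1.7136146 ]
```

```bash
python3 -m pendant '[{"travel":[0.35,0.14,0.45],"rot":[0.02,0.03,-0.06],"fingers":1},{"travel":[0.35,0.14,0.45],"rot":[0.02,0.03,-0.06],"fingers":1},{"travel":[0.35,0.14,0.45],"rot":[0.02,0.03,-0.06],"fingers":1},{"travel":[0.35,0.14,0.45],"rot":[0.02,0.03,-0.06],"fingers":1}]'
python3 - <<'E'
from h import *
need(*target(GP,hh,-up)); print(env.get_state()['joint_pos'])
ims=[]
for n in("scene","top"):
    im,d=env.read_camera(n); c=proj(n,GP)[0].astype(int); 
    ims.append(cv2.resize(im[c[1]-70:c[1]+50,c[0]-60:c[0]+60],(400,400),interpolation=3))
cv2.imwrite("pics/pre.png",np.hstack(ims))
E
```

```text
clock: 3.5
tcp_pos: [0.5784, 0.2707, 0.2383]
orientation: [-0.178, 0.704, 0.661, 0.187]
wrist_force: [-0.7, 0.4, 0.3]
finger_gap: 0.0849
grip_force: 0.0
full t [0.022 0.016 1.092] w [-0.003  0.002 -0.002] | call t [0.02  0.014 1.   ] w [-0.003  0.001 -0.002] steps 1.09 rows 2.400711588861499
[ 0.08801169  0.32989809 -0.05368235  1.105464    0.51614447  1.74306131]
```

View pics/pre.png

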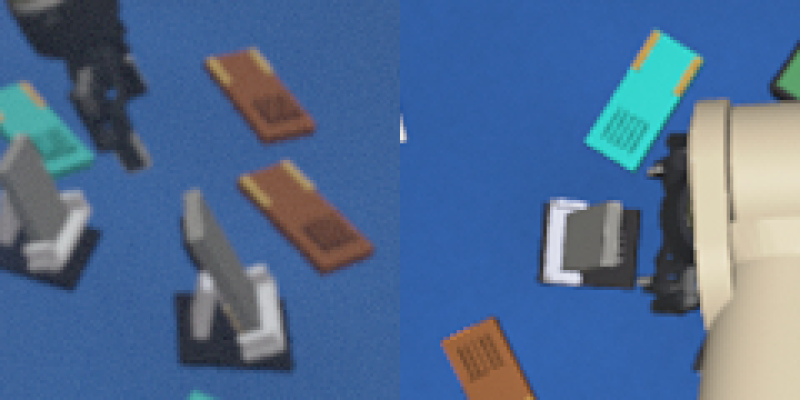

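The fingers straddle the card: tips at (655,170) and (645,283), card top around (612,235) in the right half. Advancing along the card now.

```bash
python3 -m pendant '[{"travel":[0.01,0.01,0.2],"rot":[0,0,0],"fingers":1},{"travel":[0.02,0.015,0.4],"rot":[0,0,0],"fingers":1},{"travel":[0.02,0.015,0.6],"rot":[0,0,0],"fingers":1},{"travel":[0.02,0.015,0.8],"rot":[0,0,0],"fingers":1},{"travel":[0.02,0.015,1],"rot":[0,0,0],"fingers":1},{"travel":[0.02,0.015,1],"rot":[0,0,0],"fingers":1}]'; python3 -c "
from h import *
need(*target(GP,hh,-up))"
```

```text
clock: 4.2
tcp_pos: [0.5818, 0.3331, 0.1336]
orientation: [-0.179, 0.704, 0.661, 0.185]
wrist_force: [-0.3, 0.3, -0.9]
finger_gap: 0.0855
grip_force: 0.0
full t [0.005 0.016 0.076] w [-0.006  0.002 -0.003] | call t [0.005 0.016 0.076] w [-0.006  0.002 -0.003] steps 1 rows 0.18667761216836296
```

```bash
python3 -m pendant '[{"travel":[0,0.015,0.08],"rot":[0,0,0],"fingers":1},{"travel":[0,0.015,0.08],"rot":[0,0,0],"fingers":-1},{"travel":[0,0.015,0.08],"rot":[0,0,0],"fingers":-1},{"travel":[0,0.015,0.08],"rot":[0,0,0],"fingers":-1},{"travel":[0,0.015,0.08],"rot":[0,0,0],"fingers":-1},{"travel":[0,0.015,0.08],"rot":[0,0,0],"fingers":-1},{"travel":[0,0.015,0.08],"rot":[0,0,0],"fingers":-1},{"travel":[0,0.015,0.08],"rot":[0,0,0],"fingers":-1}]' 50
```

```text
clock: 5.0
tcp_pos: [0.586, 0.338, 0.129]
orientation: [-0.178, 0.704, 0.662, 0.188]
wrist_force: [-2.2, -4.3, 5.7]
finger_gap: 0.0597
grip_force: 53.7
```

```bash
python3 -m pendant '[{"travel":[0,0.015,-0.1],"rot":[0,0,0],"fingers":-1},{"travel":[0.02,0.015,-0.25],"rot":[0,0,0],"fingers":-1},{"travel":[0.03,0.015,-0.4],"rot":[0,0,0],"fingers":-1},{"travel":[0.04,0.015,-0.6],"rot":[0,0,0],"fingers":-1},{"travel":[0.04,0.015,-0.8],"rot":[0,0,0],"fingers":-1},{"travel":[0.04,0.015,-1],"rot":[0,0,0],"fingers":-1},{"travel":[0.04,0.015,-1],"rot":[0,0,0],"fingers":-1}]' 50
python3 - <<'E'
from h import *
# target in bay, nominal grasp: card x=46 at TCP
def bay(v): return B@np.array(v)
sx=bay([-.5,0,.866]); sz=bay([.866,0,.5]); seat=BO+bay([.020,0,.022])+sz*.007
P=seat+sx*.116
print("seat",seat.round(4),"TCP seat",P.round(4))
need(*target(P+np.array([0,0,.16]),bay([0,1,0]),-sx))
im,d=env.read_camera("scene"); c,Rc=tool(); u,v=proj("scene",c)[0].astype(int)
cv2.imwrite("pics/held.png",cv2.resize(im[v-60:v+60,u-60:u+60],(480,480),interpolation=3))
E
```

```text
clock: 5.7
tcp_pos: [0.5865, 0.2814, 0.2377]
orientation: [-0.176, 0.704, 0.662, 0.19]
wrist_force: [1.2, -0.7, -1.7]
finger_gap: 0.0596
grip_force: 54.9
seat [ 0.5573 -0.3155  0.0255] TCP seat [ 0.5462 -0.2586  0.126 ]
full t [-3.706 -0.053 -2.604] w [ 0.003 -0.994 -0.256] | call t [-1.    -0.014 -0.703] w [ 0.001 -0.268 -0.069] steps 3.71 rows 2.933300772153999
```

View pics/held.png

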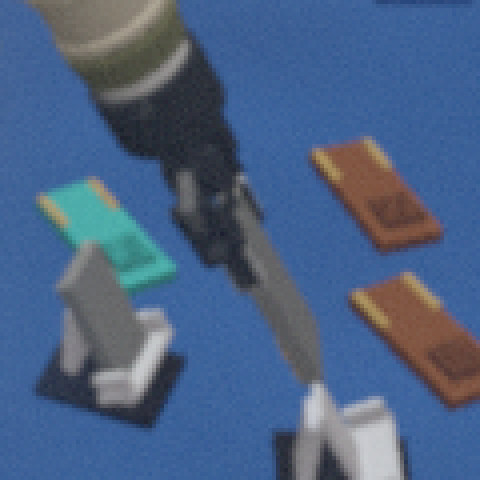

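```bash
python3 -m pendant '[{"travel":[-0.3,0,-0.8],"rot":[0,-0.1,-0.03],"fingers":-1},{"travel":[-0.8,0,-0.9],"rot":[0,-0.2,-0.06],"fingers":-1},{"travel":[-1,0,-0.9],"rot":[0,-0.27,-0.07],"fingers":-1},{"travel":[-1,0,-0.9],"rot":[0,-0.27,-0.07],"fingers":-1}]'
cat >> h.py <<'E'
def bay(v): return B@np.array(v)
sx=bay([-.5,0,.866]); sz=bay([.866,0,.5]); seat=BO+bay([.020,0,.022])+sz*.007
TP=seat+sx*.116
E
python3 -c "
from h import *
need(*target(TP+np.array([0,0,.18]),bay([0,1,0]),-sx)); print(env.get_state()['joint_pos'])"
```

```text
clock: 6.15
tcp_pos: [0.5748, 0.1234, 0.267]
orientation: [-0.075, 0.699, 0.706, 0.092]
wrist_force: [-0.3, 0.1, -2.1]
finger_gap: 0.0592
grip_force: 55.6
full t [-3.015 -0.254 -1.067] w [-0.003 -0.722 -0.184] | call t [-1.    -0.084 -0.354] w [-0.001 -0.239 -0.061] steps 3.01 rows 2.553898789902287
[-0.03979469  0.30092385  0.0505874   1.30781286  0.23752409  1.5223133 ]
```

```bash
python3 -m pendant '[{"travel":[-0.3,-0.02,-0.3],"rot":[0,-0.1,-0.02],"fingers":-1},{"travel":[-0.7,-0.05,-0.45],"rot":[0,-0.2,-0.04],"fingers":-1},{"travel":[-1,-0.08,-0.45],"rot":[0,-0.24,-0.06],"fingers":-1},{"travel":[-1,-0.08,-0.45],"rot":[0,-0.24,-0.06],"fingers":-1}]'; 
python3 -c "
from h import *
need(*target(TP+np.array([0,0,.18]),bay([0,1,0]),-sx)); print(env.get_state()['joint_pos'])"
```

```text
clock: 6.55
tcp_pos: [0.565, -0.0067, 0.2894]
orientation: [0.015, 0.683, 0.73, 0.005]
wrist_force: [0.5, 0.4, -2.1]
finger_gap: 0.0595
grip_force: 55.8
full t [-2.086 -0.293 -0.115] w [-0.006 -0.483 -0.125] | call t [-1.    -0.14  -0.055] w [-0.003 -0.232 -0.06 ] steps 2.09 rows 2.427106313151241
[-0.14969039  0.26098161  0.06978538  1.34817759 -0.00834843  1.35433091]
```

```bash
python3 -m pendant '[{"travel":[-0.3,-0.05,-0.05],"rot":[0,-0.1,-0.02],"fingers":-1},{"travel":[-0.7,-0.1,-0.1],"rot":[0,-0.2,-0.04],"fingers":-1},{"travel":[-1,-0.14,-0.1],"rot":[0,-0.24,-0.06],"fingers":-1},{"travel":[-1,-0.14,-0.1],"rot":[0,-0.24,-0.06],"fingers":-1}]'; 
python3 -c "
from h import *
need(*target(TP+np.array([0,0,.18]),bay([0,1,0]),-sx)); print(env.get_state()['joint_pos'])"
```

```text
clock: 6.95
tcp_pos: [0.5563, -0.1265, 0.3031]
orientation: [0.107, 0.655, 0.744, -0.08]
wrist_force: [-0.5, 0.8, -1.7]
finger_gap: 0.0595
grip_force: 55.8
full t [-1.05  -0.225  0.257] w [-0.005 -0.245 -0.065] | call t [-1.    -0.214  0.245] w [-0.005 -0.233 -0.062] steps 1.05 rows 2.523929745566401
[-0.2466818   0.21079438  0.01176731  1.25197971 -0.23988114  1.18306177]
```

```bash
python3 -m pendant '[{"travel":[-0.3,-0.07,0.08],"rot":[0,-0.1,-0.02],"fingers":-1},{"travel":[-0.7,-0.15,0.18],"rot":[0,-0.2,-0.05],"fingers":-1},{"travel":[-1,-0.225,0.25],"rot":[0,-0.245,-0.065],"fingers":-1},{"travel":[-1,-0.225,0.25],"rot":[0,-0.245,-0.065],"fingers":-1},{"travel":[-1,-0.225,0.25],"rot":[0,-0.245,-0.065],"fingers":-1}]'
python3 - <<'E'
from h import *
need(*target(TP+np.array([0,0,.18]),bay([0,1,0]),-sx)); print(env.get_state()['joint_pos'])
c,Rc=tool(); M=Rc.as_matrix()  # card in hand: x=-toolz, z=-toolx
foot=c+M[:,2]*.116
ims=[]
for n in("scene","top"):
    im,d=env.read_camera(n); np.save(f"{n}1.npy",d); cv2.imwrite(f"pics/{n}1.png",im)
    u,v=proj(n,foot)[0].astype(int); print(n,u,v)
    v=max(v,60);ims.append(cv2.resize(im[v-60:v+60,u-60:u+60],(400,400),interpolation=3))
    # points on contact face near the hand (in card frame assumed)
    P=cloud(n,d).reshape(-1,3); L=(P-foot)@np.c_[-M[:,2],-M[:,1],-M[:,0]]
    k=(L[:,0]>-.03)&(L[:,0]<.16)&(abs(L[:,1])<.05)&(abs(L[:,2])<.03)&(P[:,2]>.13); L=L[k]
    print(n,k.sum())
    f=L[(L[:,0]<.08)&(L[:,2]>-.002)&(L[:,2]<.016)]
    if len(f)>20: 
        A=np.c_[f[:,0],f[:,1],np.ones(len(f))]; print("plane z=ax+by+c",np.linalg.lstsq(A,f[:,2],rcond=None)[0].round(4),"x min",np.percentile(f[:,0],[0,1,5]).round(4),"y",np.percentile(f[:,1],[1,99]).round(4))
        for a in (.01,.03,.05,.07): 
            g=f[abs(f[:,0]-a)<.008]; print(a,g[:,1].min().round(4),g[:,1].max().round(4)) if len(g) else 0
cv2.imwrite("pics/abovebay.png",np.hstack(ims))
E
```

```text
clock: 7.45
tcp_pos: [0.5456, -0.2502, 0.3049]
orientation: [0.197, 0.613, 0.747, -0.165]
wrist_force: [0.4, -0.4, -1.7]
finger_gap: 0.0591
grip_force: 55.9
full t [-0.064 -0.009  0.027] w [-0.004 -0.003  0.002] | call t [-0.064 -0.009  0.027] w [-0.004 -0.003  0.002] steps 1 rows 0.1679463958731856
[-0.3646603   0.14902342 -0.13774507  0.99259015 -0.4377173   0.94573882]
scene 115 170
scene 473
plane z=ax+by+c [0.0016 0.0972 0.0065] x min [-0.0027  0.0007  0.0032] y [-0.03    0.0334]
0.01 -0.0293 0.0335
0.03 -0.029 0.0336
0.05 -0.031 0.0333
0.07 -0.0297 0.0069
top 378 180
top 66
plane z=ax+by+c [-0.0183 -0.0652  0.0066] x min [0.0003 0.0007 0.0022] y [-0.0285 -0.0066]
0.01 -0.0265 -0.0088
0.03 -0.0261 -0.0058
0.05 -0.0261 -0.0144
0.07 -0.0291 -0.0229
```

View pics/abovebay.png

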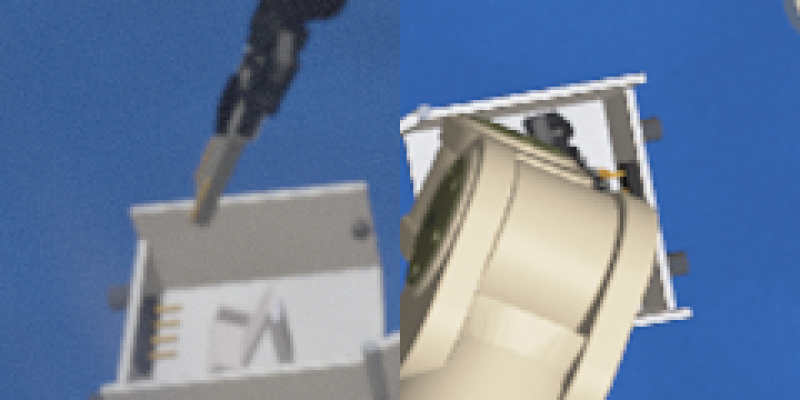

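```bash
python3 -c "
from h import *
need(*target(TP+sx*.12+sz*.003,bay([0,1,0]),-sx))"
```

```text
full t [ 0.663 -0.012  0.334] w [-0.003 -0.002  0.003] | call t [ 0.663 -0.012  0.334] w [-0.003 -0.002  0.003] steps 1 rows 1.7814387371538067
```

```bash
python3 -m pendant '[{"travel":[0.3,-0.01,0.15],"rot":[0,0,0],"fingers":-1},{"travel":[0.66,-0.01,0.33],"rot":[0,0,0],"fingers":-1},{"travel":[0.66,-0.01,0.33],"rot":[0,0,0],"fingers":-1},{"travel":[0.66,-0.01,0.33],"rot":[0,0,0],"fingers":-1}]'; python3 -c "
from h import *
need(*target(TP+sz*.002,bay([0,1,0]),-sx)); print(env.get_state()['joint_pos'])"
```

```text
clock: 7.95
tcp_pos: [0.5348, -0.2019, 0.2311]
orientation: [0.198, 0.612, 0.747, -0.166]
wrist_force: [-0.5, -0.4, -1.1]
finger_gap: 0.0595
grip_force: 56.0
full t [0.003 0.006 1.   ] w [-0.004 -0.001  0.006] | call t [0.003 0.006 1.   ] w [-0.004 -0.001  0.006] steps 1 rows 2.3993539971349884
[-0.28177853  0.15631401 -0.31019734  0.85066159 -0.46140962  1.03068851]
```

```bash
python3 -m pendant '[{"travel":[0,0,0.2],"rot":[0,0,0],"fingers":-1},{"travel":[0,0,0.4],"rot":[0,0,0],"fingers":-1},{"travel":[0,0.005,0.6],"rot":[0,0,0],"fingers":-1},{"travel":[0,0.005,0.75],"rot":[0,0,0],"fingers":-1},{"travel":[0,0.005,0.85],"rot":[0,0,0],"fingers":-1},{"travel":[0,0.005,0.92],"rot":[0,0,0],"fingers":-1},{"travel":[0,0.005,0.92],"rot":[0,0,0],"fingers":-1}]'; python3 -m pendant '[{"travel":[0,0,0.03],"rot":[0,0,0],"fingers":-1},{"travel":[0,0,0.05],"rot":[0,0,0],"fingers":-1},{"travel":[0,0,0.05],"rot":[0,0,0],"fingers":-1}]'; python3 -c "
from h import *
need(*target(TP,bay([0,1,0]),-sx))"
```

```text
clock: 8.65
tcp_pos: [0.5465, -0.2584, 0.1371]
orientation: [0.199, 0.613, 0.746, -0.166]
wrist_force: [-0.6, 0.5, -2.0]
finger_gap: 0.0592
grip_force: 56.0
clock: 8.95
tcp_pos: [0.5469, -0.2608, 0.1323]
orientation: [0.199, 0.613, 0.746, -0.166]
wrist_force: [0.2, -0.6, -2.2]
finger_gap: 0.0593
grip_force: 56.0
full t [ 0.043 -0.003  0.036] w [-0.002  0.001  0.002] | call t [ 0.043 -0.003  0.036] w [-0.002  0.001  0.002] steps 1 rows 0.13510217728832544
```

```bash
python3 -m pendant '[{"travel":[0.015,0,0.01],"rot":[0,0,0],"fingers":-1},{"travel":[0.025,0,0.025],"rot":[0,0,0],"fingers":-1},{"travel":[0.025,0,0.035],"rot":[0,0,0],"fingers":-1},{"travel":[0.025,0,0.035],"rot":[0,0,0],"fingers":-1}]'; python3 -c "
from h import *
need(*target(TP,bay([0,1,0]),-sx)); c,Rc=tool(); print(Rc.inv().apply(env.get_state()['wrist_force']))"; python3 -m pendant '[{"travel":[0.005,0,0.01],"rot":[0,0,0],"fingers":-1},{"travel":[0.005,0,0.015],"rot":[0,0,0],"fingers":-1},{"travel":[0.005,0,0.015],"rot":[0,0,0],"fingers":-1}]'; python3 -c "
from h import *
need(*target(TP,bay([0,1,0]),-sx)); c,Rc=tool(); print(Rc.inv().apply(env.get_state()['wrist_force']))"
```

```text
clock: 9.35
tcp_pos: [0.5467, -0.2599, 0.1286]
orientation: [0.2, 0.613, 0.746, -0.166]
wrist_force: [-5.5, 7.9, 10.8]
finger_gap: 0.0594
grip_force: 57.6
full t [ 0.021 -0.002  0.013] w [-0.002  0.002  0.003] | call t [ 0.021 -0.002  0.013] w [-0.002  0.002  0.003] steps 1 rows 0.060205329217751034
[  2.17891353  -3.93631419 -13.78181746]
clock: 9.65
tcp_pos: [0.5467, -0.26, 0.1285]
orientation: [0.2, 0.612, 0.746, -0.166]
wrist_force: [-10.9, 14.0, 23.2]
finger_gap: 0.0595
grip_force: 59.3
full t [ 0.022 -0.002  0.012] w [-0.001  0.003  0.003] | call t [ 0.022 -0.002  0.012] w [-0.001  0.003  0.003] steps 1 rows 0.05980301413479536
[  2.02831406  -7.98489826 -28.0465393 ]
```

```bash
python3 -m pendant '[{"travel":[0.01,-0.01,-0.02],"rot":[0,0,0],"fingers":-1},{"travel":[0.02,-0.01,-0.02],"rot":[0,0,0],"fingers":-1},{"travel":[0.03,-0.01,-0.02],"rot":[0,0,0],"fingers":-1},{"travel":[0.03,-0.01,-0.02],"rot":[0,0,0],"fingers":-1}]'; python3 -c "
from h import *
need(*target(TP,bay([0,1,0]),-sx)); c,Rc=tool(); print(Rc.inv().apply(env.get_state()['wrist_force']))"
```

```text
clock: 10.05
tcp_pos: [0.5462, -0.259, 0.1281]
orientation: [0.202, 0.614, 0.745, -0.167]
wrist_force: [-2.1, -2.4, 10.0]
finger_gap: 0.0594
grip_force: 56.9
full t [ 0.012 -0.     0.014] w [-0.001  0.007 -0.001] | call t [ 0.012 -0.     0.014] w [-0.001  0.007 -0.001] steps 1 rows 0.04822900557493384
[-6.7297077  -2.57073836 -7.6227687 ]
```

```bash
python3 -m pendant '[{"travel":[0,0,0],"rot":[0,0,0],"fingers":0.5},{"travel":[0,0,0],"rot":[0,0,0],"fingers":0.6},{"travel":[0,0,0],"rot":[0,0,0],"fingers":0.8},{"travel":[0,0,0],"rot":[0,0,0],"fingers":1},{"travel":[0,0,0],"rot":[0,0,0],"fingers":1},{"travel":[0,0,0],"rot":[0,0,0],"fingers":1}]'; python3 -m pendant '[{"travel":[0,0,-0.1],"rot":[0,0,0],"fingers":1},{"travel":[0,0,-0.3],"rot":[0,0,0],"fingers":1},{"travel":[0,0,-0.6],"rot":[0,0,0],"fingers":1},{"travel":[0,0,-1],"rot":[0,0,0],"fingers":1},{"travel":[0,0,-1],"rot":[0,0,0],"fingers":1}]'
```

```text
clock: 10.65
tcp_pos: [0.5446, -0.2566, 0.125]
orientation: [0.199, 0.613, 0.746, -0.166]
wrist_force: [-0.3, 0.1, -0.1]
finger_gap: 0.0858
grip_force: 0.0
clock: 11.15
tcp_pos: [0.5362, -0.1964, 0.2366]
orientation: [0.204, 0.613, 0.746, -0.164]
wrist_force: [0.8, -0.3, 1.0]
finger_gap: 0.0853
grip_force: 0.0
```

Run:
```python
from h import *
ims=[]
for n in("scene","top"):
    im,d=env.read_camera(n); u,v=proj(n,seat)[0].astype(int)
    ims.append(cv2.resize(im[v-65:v+65,u-75:u+75],(400,347),interpolation=3))
    P=cloud(n,d).reshape(-1,3); L=(P-seat)@np.c_[sx,-bay([0,1,0]),sz]
    k=(L[:,0]>-.02)&(L[:,0]<.16)&(abs(L[:,1])<.04)&(abs(L[:,2])<.03)&(P[:,2]>.03); g=L[k&(L[:,0]>.02)&(L[:,0]<.08)&(abs(L[:,1])<.028)]
    if len(g)>10:
        g=g[abs(g[:,2]-np.median(g[:,2]))<.006]
        print(n,"seat-frame face plane",np.linalg.lstsq(np.c_[g[:,:2],np.ones(len(g))],g[:,2],rcond=None)[0].round(4),len(g))
    t=L[k&(L[:,0]>.08)]; print(" x max",np.percentile(t[:,0],[95,99]).round(4) if len(t) else 0, "y",np.percentile(L[k&(L[:,0]>.03)][:,1],[1,99]).round(4))
    lb=(P-BO)@B; q=(lb[:,2]>.03)&(lb[:,2]<.12)&(lb[:,0]<-.13)&(lb[:,0]>-.36)&(lb[:,1]<.15)&(lb[:,1]>-.13); t=lb[q]
    if len(t)>20:
        h0=np.array([-.117,.115]); e=t[:,:2]-h0; k=np.linalg.norm(e,axis=1)<.24; e=e[k]
        print(" door",len(e),np.degrees(np.median(np.arctan2(-e[:,0],-e[:,1]))).round(1))
    for o in ("jar","meter"):
        r=env.outline_of(n,o)
        if r and r[0]["conf"]>.5:
            w=P[r[0]["mask"].ravel()]; w=w[w[:,2]>.02]; print(" ",o,np.percentile(w,[2,98],axis=0).round(3).tolist())
cv2.imwrite("pics/placed.png",np.hstack(ims))
for nm,p in (("hinge",[-.117,.115,0]),("edge shut",[-.122,-.113,0])): print(nm,(BO+bay(p)).round(3))
```

```text
scene seat-frame face plane [0.0157 0.1816 0.0059] 48
 x max [0.1405 0.1429] y [-0.0289  0.0321]
 door 1459 71.2
  jar [[0.777, -0.071, 0.023], [0.83, -0.017, 0.089]]
  meter [[0.686, 0.046, 0.022], [0.808, 0.187, 0.046]]
top seat-frame face plane [-0.0288 -0.0106  0.0108] 53
 x max [0.1405 0.1425] y [-0.0259  0.0322]
 door 78 67.4
  jar [[0.767, -0.073, 0.024], [0.823, -0.018, 0.089]]
  meter [[0.68, 0.048, 0.025], [0.797, 0.183, 0.044]]
hinge [ 0.643 -0.153  0.   ]
edge shut [ 0.418 -0.192  0.   ]
```

View pics/placed.png

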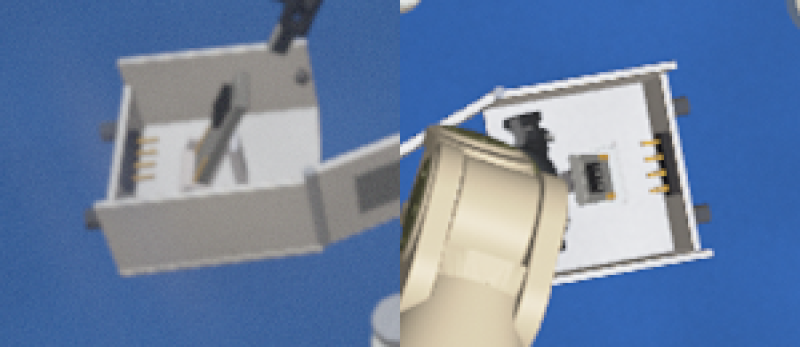

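The card stands in the cradle, fins and brass strips up, top at 140 mm along the slope: scene half (220,120), top half (593,178). The fingers are clear of it. Planning the door push now.

```bash
cat >> h.py <<'E'
def push(th,gap=0.,r=.19,z=.095,a=.012,b=.016):
    d=np.array([-np.sin(th),-np.cos(th)]); n=np.array([-np.cos(th),np.sin(th)])
    p=np.array([-.117,.115])+d*r+n*(.005+a*abs(np.cos(th))+b*abs(np.sin(th))+gap)
    w=BO+bay([*p,0]); w[2]=z; return w
def ptgt(*a,**k): return target(push(*a,**k),bay([0,1,0]),[0,0,-1])
E
python3 - <<'E'
from h import *
for t in (1.2,.9,.6,.3,0): print(t,push(t).round(3))
need(*ptgt(1.2,.045,z=.26))
E
```

```text
1.2 [0.561 0.021 0.095]
0.9 [ 0.514 -0.011  0.095]
0.6 [ 0.478 -0.056  0.095]
0.3 [ 0.456 -0.112  0.095]
0 [ 0.453 -0.173  0.095]
full t [ 1.488  0.934 -1.174] w [-0.005  0.499  0.001] | call t [ 1.     0.628 -0.789] w [-0.004  0.336  0.001] steps 1.49 rows 3.40860673967902
```

```bash
python3 -m pendant '[{"travel":[0.1,0.05,-0.35],"rot":[0,0,0],"fingers":1},{"travel":[0.4,0.3,-0.6],"rot":[0,0.12,0],"fingers":-1},{"travel":[0.8,0.6,-0.85],"rot":[0,0.24,0],"fingers":-1},{"travel":[1,0.63,-0.85],"rot":[0,0.34,0],"fingers":-1},{"travel":[1,0.63,-0.85],"rot":[0,0.34,0],"fingers":-1}]'; python3 -c "
from h import *
need(*ptgt(1.2,.045,z=.26))"
```

```text
clock: 11.95
tcp_pos: [0.5786, -0.0293, 0.2548]
orientation: [0.061, 0.632, 0.77, -0.055]
wrist_force: [0.1, -1.1, -0.8]
finger_gap: 0.0279
grip_force: 0.0
full t [ 0.555  0.29  -0.138] w [-0.006  0.157  0.002] | call t [ 0.555  0.29  -0.138] w [-0.006  0.157  0.002] steps 1 rows 1.5389783519003208
```

```bash
python3 -m pendant '[{"travel":[0.28,0.15,-0.07],"rot":[0,0.08,0],"fingers":-1},{"travel":[0.55,0.29,-0.14],"rot":[0,0.157,0],"fingers":-1},{"travel":[0.55,0.29,-0.14],"rot":[0,0.157,0],"fingers":-1},{"travel":[0.55,0.29,-0.14],"rot":[0,0.157,0],"fingers":-1}]'; python3 -c "
from h import *
need(*ptgt(1.2,.045)); print(push(1.2,.045))"
```

```text
clock: 12.35
tcp_pos: [0.5986, 0.0413, 0.2612]
orientation: [0.0, 0.635, 0.772, -0.004]
wrist_force: [0.7, -1.0, 0.3]
finger_gap: -0.0002
grip_force: 0.0
full t [0.033 0.02  1.385] w [-0.006  0.005  0.   ] | call t [0.024 0.015 1.   ] w [-0.004  0.004  0.   ] steps 1.38 rows 2.4009561145601603
[0.59948484 0.04462688 0.095     ]
```

```bash
python3 -m pendant '[{"travel":[0.01,0.01,0.3],"rot":[0,0,0],"fingers":-1},{"travel":[0.02,0.02,0.7],"rot":[0,0,0],"fingers":-1},{"travel":[0.02,0.02,1],"rot":[0,0,0],"fingers":-1},{"travel":[0.02,0.02,1],"rot":[0,0,0],"fingers":-1}]'; python3 -m pendant '[{"travel":[0.01,0,0.2],"rot":[0,0,0],"fingers":-1},{"travel":[0.01,0,0.38],"rot":[0,0,0],"fingers":-1},{"travel":[0.01,0,0.38],"rot":[0,0,0],"fingers":-1}]'
python3 - <<'E'
from h import *
c,Rc=tool()
for t in (1.2,1.05,.9,.75,.6,.45,.3,.2,.1,0,-.03): print(t,(Rc.inv().apply(push(t)-c)/.12).round(2))
E
```

```text
clock: 12.75
tcp_pos: [0.5955, 0.0434, 0.1366]
orientation: [-0.004, 0.636, 0.772, -0.007]
wrist_force: [-0.8, -0.6, -0.4]
finger_gap: 0.0
grip_force: 0.0
clock: 13.05
tcp_pos: [0.5986, 0.0447, 0.096]
orientation: [-0.001, 0.636, 0.772, -0.004]
wrist_force: [-0.3, -0.4, -0.5]
finger_gap: -0.0002
grip_force: 0.0
1.2 [-0.14 -0.34  0.01]
1.05 [-0.21 -0.56  0.01]
0.9 [-0.32 -0.78  0.01]
0.75 [-0.46 -0.97  0.02]
0.6 [-0.63 -1.15  0.02]
0.45 [-0.83 -1.3   0.02]
0.3 [-1.05 -1.42  0.02]
0.2 [-1.21 -1.47  0.02]
0.1 [-1.38 -1.52  0.02]
0 [-1.55 -1.54  0.02]
-0.03 [-1.59 -1.54  0.02]
```

```bash
python3 -m pendant '[{"travel":[-0.08,-0.2,0],"rot":[0,0,0],"fingers":-1},{"travel":[-0.14,-0.34,0],"rot":[0,0,0],"fingers":-1},{"travel":[-0.17,-0.45,0],"rot":[0,0,0],"fingers":-1},{"travel":[-0.21,-0.56,0],"rot":[0,0,0],"fingers":-1},{"travel":[-0.26,-0.67,0],"rot":[0,0,0],"fingers":-1},{"travel":[-0.32,-0.78,0],"rot":[0,0,0],"fingers":-1},{"travel":[-0.39,-0.88,0],"rot":[0,0,0],"fingers":-1},{"travel":[-0.46,-0.97,0],"rot":[0,0,0],"fingers":-1},{"travel":[-0.46,-0.97,0],"rot":[0,0,0],"fingers":-1}]'
python3 - <<'E'
from h import *
c,Rc=tool()
for t in (.75,.6,.45,.3,.2,.1,0,-.03): print(t,(Rc.inv().apply(push(t)-c)/.12).round(2))
E
```

```text
clock: 13.95
tcp_pos: [0.4964, -0.033, 0.099]
orientation: [0.001, 0.636, 0.772, -0.002]
wrist_force: [-0.6, 0.5, 8.6]
finger_gap: -0.0
grip_force: 0.7
0.75 [ 0.01 -0.01  0.03]
0.6 [-0.16 -0.19  0.03]
0.45 [-0.36 -0.34  0.04]
0.3 [-0.58 -0.46  0.04]
0.2 [-0.74 -0.51  0.04]
0.1 [-0.9  -0.55  0.04]
0 [-1.07 -0.58  0.04]
-0.03 [-1.12 -0.58  0.04]
```

Run:
```python
from h import *
ims=[]
c,_=tool()
for n in("scene","top"):
    im,d=env.read_camera(n); u,v=proj(n,c)[0].astype(int)
    ims.append(cv2.resize(im[v-50:v+50,u-60:u+60],(400,333),interpolation=3))
    P=cloud(n,d).reshape(-1,3); lb=(P-BO)@B; q=(lb[:,2]>.03)&(lb[:,2]<.128)&(lb[:,0]<-.13)&(lb[:,0]>-.36)&(lb[:,1]<.15)&(lb[:,1]>-.13); t=lb[q]
    e=t[:,:2]-np.array([-.117,.115]); r=np.linalg.norm(e,axis=1); k=(r<.13); print(k.sum(),np.median(np.arctan2(-e[k,0],-e[k,1])))
cv2.imwrite("pics/door1.png",np.hstack(ims))
```

```text
718 0.7779381045776472
78 0.794725163785149
```

View pics/door1.png

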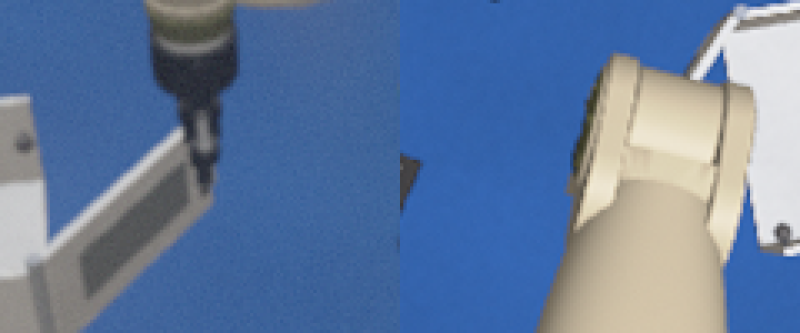

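The door is at about 0.78 rad with the finger on its outside near the free edge, at left half (203,170). The upward force suggests the knuckles are riding on the door's top, so I'll raise slightly before going on.

```bash
python3 -m pendant '[{"travel":[0.03,0.03,-0.1],"rot":[0,0,0],"fingers":-1},{"travel":[0.03,0.03,-0.1],"rot":[0,0,0],"fingers":-1},{"travel":[0.03,0.03,-0.1],"rot":[0,0,0],"fingers":-1}]'
python3 - <<'E'
from h import *
c,Rc=tool()
for t in (.75,.6,.45,.3,.2,.1,0,-.03): print(t,(Rc.inv().apply(push(t,z=.111)-c)/.12).round(2))
E
```

```text
clock: 14.35
tcp_pos: [0.499, -0.0271, 0.1093]
orientation: [0.0, 0.635, 0.772, -0.003]
wrist_force: [0.3, -1.2, 0.2]
finger_gap: -0.0002
grip_force: 0.0
0.75 [-0.03 -0.05 -0.01]
0.6 [-0.2  -0.22 -0.01]
0.45 [-0.4  -0.37 -0.01]
0.3 [-0.62 -0.49 -0.01]
0.2 [-0.78 -0.55 -0.01]
0.1 [-0.95 -0.59 -0.01]
0 [-1.12 -0.61 -0.01]
-0.03 [-1.16 -0.61 -0.01]
```

```bash
python3 -m pendant '[{"travel":[-0.1,-0.12,-0.01],"rot":[0,0,0],"fingers":-1},{"travel":[-0.2,-0.22,-0.01],"rot":[0,0,0],"fingers":-1},{"travel":[-0.3,-0.3,-0.01],"rot":[0,0,0],"fingers":-1},{"travel":[-0.4,-0.37,-0.01],"rot":[0,0,0],"fingers":-1},{"travel":[-0.51,-0.43,-0.01],"rot":[0,0,0],"fingers":-1},{"travel":[-0.62,-0.49,-0.01],"rot":[0,0,0],"fingers":-1},{"travel":[-0.78,-0.55,-0.01],"rot":[0,0,0],"fingers":-1},{"travel":[-0.78,-0.55,-0.01],"rot":[0,0,0],"fingers":-1}]'
python3 - <<'E'
from h import *
c,Rc=tool()
for t in (.2,.1,0,-.03): print(t,(Rc.inv().apply(push(t,z=.111)-c)/.12).round(2))
E
```

```text
clock: 15.15
tcp_pos: [0.452, -0.1329, 0.1106]
orientation: [-0.0, 0.636, 0.771, -0.003]
wrist_force: [0.4, -0.2, 0.0]
finger_gap: -0.0001
grip_force: 0.0
0.2 [ 0.01  0.01 -0.  ]
0.1 [-0.16 -0.03 -0.  ]
0 [-0.33 -0.06 -0.  ]
-0.03 [-0.37 -0.06 -0.  ]
```

```bash
python3 -m pendant '[{"travel":[-0.08,-0.01,0],"rot":[0,0,0],"fingers":-1},{"travel":[-0.16,-0.03,0],"rot":[0,0,0],"fingers":-1},{"travel":[-0.24,-0.04,0],"rot":[0,0,0],"fingers":-1},{"travel":[-0.32,-0.05,0],"rot":[0,0,0],"fingers":-1},{"travel":[-0.35,-0.05,0],"rot":[0,0,0],"fingers":-1},{"travel":[-0.35,-0.05,0],"rot":[0,0,0],"fingers":-1},{"travel":[-0.35,-0.05,0],"rot":[0,0,0],"fingers":-1}]'
python3 - <<'E'
from h import *
c,Rc=tool(); print((Rc.inv().apply(push(0,z=.111)-c)/.12).round(3), Rc.inv().apply(env.get_state()['wrist_force']).round(1))
E
```

```text
clock: 15.85
tcp_pos: [0.4552, -0.1743, 0.1115]
orientation: [0.001, 0.635, 0.772, -0.003]
wrist_force: [-0.1, 0.0, -0.6]
finger_gap: -0.0001
grip_force: 0.0
[ 0.015 -0.016  0.005] [ 0.  -0.1  0.6]
```

```bash
python3 -m pendant '[{"travel":[-0.02,0,0],"rot":[0,0,0],"fingers":-1},{"travel":[-0.04,0,0],"rot":[0,0,0],"fingers":-1},{"travel":[-0.04,0,0],"rot":[0,0,0],"fingers":-1}]'
python3 - <<'E'
from h import *
for n in("scene","top"):
    im,d=env.read_camera(n)
    P=cloud(n,d).reshape(-1,3); lb=(P-BO)@B; q=(lb[:,2]>.03)&(lb[:,2]<.128)&(lb[:,0]<-.112)&(lb[:,0]>-.2)&(lb[:,1]<.11)&(lb[:,1]>-.11); t=lb[q]
    if n=="top": t=t[(t[:,2]>.118)]
    for a in (.09,.05,0,-.05,-.1):
        k=abs(t[:,1]-a)<.015; print(n,a,k.sum(),np.percentile(t[k,0],[5,50,95]).round(4) if k.any() else 0)
E
```

```text
clock: 16.15
tcp_pos: [0.4555, -0.1766, 0.1115]
orientation: [-0.001, 0.635, 0.773, -0.001]
wrist_force: [-0.4, 6.9, 4.3]
finger_gap: -0.0002
grip_force: 3.7
scene 0.09 42 [-0.1199 -0.1196 -0.1144]
scene 0.05 41 [-0.1213 -0.1198 -0.1147]
scene 0 41 [-0.1213 -0.1193 -0.1127]
scene -0.05 58 [-0.1359 -0.1211 -0.1132]
scene -0.1 9 [-0.1224 -0.1216 -0.1198]
top 0.09 21 [-0.1192 -0.1172 -0.1121]
top 0.05 23 [-0.1201 -0.1167 -0.1132]
top 0 20 [-0.1198 -0.1169 -0.113 ]
top -0.05 0 0
top -0.1 0 0
```

```bash
python3 -m pendant '[{"travel":[-0.03,0,0],"rot":[0,0,0],"fingers":-1},{"travel":[-0.05,0,0],"rot":[0,0,0],"fingers":-1},{"travel":[-0.05,0,0],"rot":[0,0,0],"fingers":-1}]';  python3 -m pendant '[{"travel":[0.1,0,0],"rot":[0,0,0],"fingers":-1},{"travel":[0.3,0,0],"rot":[0,0,0],"fingers":-1},{"travel":[0.5,0,-0.4],"rot":[0,0,0],"fingers":-1},{"travel":[0.7,0,-0.8],"rot":[0,0,0],"fingers":-1},{"travel":[0.9,0,-1],"rot":[0,0,0],"fingers":-1},{"travel":[1,0,-1],"rot":[0,0,0],"fingers":-1},{"travel":[1,0,-1],"rot":[0,0,0],"fingers":-1}]'
python3 - <<'E'
from h import *
ims=[]
for n in("scene","top"):
    im,d=env.read_camera(n); u,v=proj(n,seat)[0].astype(int)
    ims.append(cv2.resize(im[v-65:v+65,u-75:u+75],(400,347),interpolation=3))
    P=cloud(n,d).reshape(-1,3); lb=(P-BO)@B; q=(lb[:,2]>.03)&(lb[:,2]<.128)&(lb[:,0]<-.112)&(lb[:,0]>-.2)&(abs(lb[:,1])<.12); t=lb[q]
    if n=="top": t=t[(t[:,2]>.118)]
    for a in (.09,.05,0,-.05,-.1):
        k=abs(t[:,1]-a)<.015; print(n,a,k.sum(),np.percentile(t[k,0],[5,50,95]).round(4) if k.any() else 0)
    L=(P-seat)@np.c_[sx,-bay([0,1,0]),sz]; k=(L[:,0]>.03)&(L[:,0]<.16)&(abs(L[:,1])<.04)&(abs(L[:,2])<.03); print(np.percentile(L[k,0],99),np.percentile(L[k,1],[1,99]))
cv2.imwrite("pics/end.png",np.hstack(ims))
E
```

```text
clock: 16.55
tcp_pos: [0.4553, -0.1769, 0.1115]
orientation: [-0.005, 0.634, 0.774, 0.003]
wrist_force: [-2.2, 26.6, 14.7]
finger_gap: -0.0001
grip_force: 13.3
clock: 17.25
tcp_pos: [0.4344, -0.0652, 0.2317]
orientation: [0.001, 0.634, 0.773, -0.002]
wrist_force: [0.5, 0.2, 0.4]
finger_gap: -0.0002
grip_force: 0.0
scene 0.09 47 [-0.12   -0.1196 -0.1141]
scene 0.05 45 [-0.1214 -0.12   -0.1122]
scene 0 40 [-0.1214 -0.1194 -0.1127]
scene -0.05 40 [-0.1214 -0.1197 -0.1135]
scene -0.1 44 [-0.1227 -0.1199 -0.1142]
0.14182219005864805 [-0.0284605   0.03082236]
top 0.09 25 [-0.1198 -0.1176 -0.1126]
top 0.05 25 [-0.1199 -0.1163 -0.1128]
top 0 27 [-0.1202 -0.1171 -0.1124]
top -0.05 0 0
top -0.1 0 0
0.1439000327890761 [-0.0257933   0.03222702]
```

View pics/end.png

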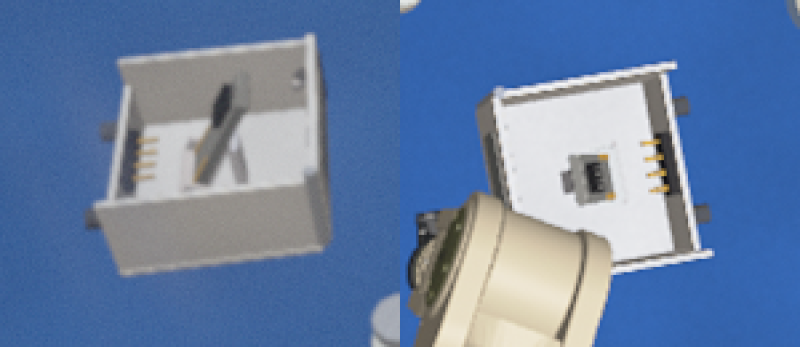

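The door is shut and stays shut: its outer face stays straight at bay x ≈ -0.120 after release. The card is still in the cradle, and the arm is clear.

```bash
python3 -c "
from h import *
print(env.hand_in())"
```

```text
the job is handed in; nothing more can be done
None
```

The job is handed in: the long card stands home in the bay's cradle with its contact face up, the door is shut on its catch, the arm is clear and the other things were left alone; the hand-in call gave no verdict.

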